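# Mix a vial on the touch-start tube mixer

## Robot

A 6-joint arm with a two-finger parallel gripper is mounted at the origin on a cart in front of the work surface, level with it; the furniture and walls round the work are solid. World frame = base frame: x ahead of the robot, y to its left, z up, the work surface at z = 0. Lengths are in m, angles in rad, forces in N, time in s.
With the tool pointing down it reaches from about 0.3 to 1 m from the base axis. Payload 5.1 kg.
Tool frame: the origin (TCP) lies midway between the tips of the shut fingers; the grasp point (between the pads) lies 19 mm behind it; z points along the fingers, y is the line along which they close (so a half turn about z gives the same grasp; the last joint's range is limited). The gripper opens to 95 mm and grips with 3 to 60 N. Pads are 20 mm wide; open, the fingers measure 119 mm over their backs; the gripper's body (75 mm by 180 mm) begins 59 mm behind the grasp point.
Start: joints at [-1.378, 0.124, 1.65, -0, 1.367, -0.083], TCP at [0.177, -0.625, 0.215] pointing down, gripper open.
Joint ranges: [-2.61, 2.61], [-1.02, 2.33], [0.03, 2.71], [-1.35, 4.49], [0.32, 2.68], [-2.91, 2.91]. Speed limits (rad/s): [2.57, 2.57, 3.14, 3.14, 3.14, 3.14].

## Interface

Orientations are given as [roll, pitch, yaw] about the fixed x, y, z axes, in that order (R = Rz(yaw) Ry(pitch) Rx(roll)).
In Python, from bench import robot gives the robot as it stands.
- The arm moves only by the tool step_arm, never from a script. Its argument "rows" is one flat list of numbers, 7 for each row, row after row: the shift along the world's x, y, z in units of 50 mm (1.0 is 50 mm), then the turn, a rotation vector about the world's x, y, z in units of 8 degrees (1.0 is 8 degrees), then the finger opening in mm, from 0 to 95.1. A call has 1 to 20 rows; each row shifts and turns the commanded pose from where the row before left it; what a row does not reach is not made up. A row lasts 1/10 s, in which the tool goes at most 50 mm and 8.59 degrees, less where a joint would pass 70% of its speed; a pose out of reach is approached as far as the arm can. A call is refused whole if a number of a shift passes 1 or a number of a turn 1, either way. A call with a gripper value outside its range is refused whole. The fingers move at their own pace and stop on an object; "squeeze" is the grip in N (left out, the last holds). Time passes only in rows, so rows that do not move let the fingers close. It gives the time, the measured TCP pose, the force, the opening and the grip force at its end, in the units of the state.
- robot.get_state(): the state, without advancing time (a new reading comes with each control period).
- robot.get_image(name): name is "scene" or "top" or "wrist"; returns (picture, depth): 480x640x3 uint8, blue, green, red; 480x640 float32, m along the optical axis (not along the pixel's ray), 0 where there is no reading.
- robot.calibration(name): a dict with "mtx" (3x3 intrinsics, pixels), "rvec" (rotation vector, rad) and "tvec" (3), from world to camera coordinates, as OpenCV has them. Camera axes: x right, y down, z forward; pixel columns grow to the right and rows downward; lengths in m; the calibration is good to about 2 mm. The wrist camera is an equidistant fisheye: a pixel r from the principal point sees the ray r / f radians off the axis. A picture is of the moment at which its call begins: read the wrist's pose just before it. calibration takes no time and is no camera call; for the wrist camera it gives the pose at the moment of the call.
- robot.hand_in(): hands the job in; it is judged then, once.
The state is a dict: "time": time; "q": joint angles; "joint_velocities": joint speeds; "joint_torque": joint torques, N m; "eef_pos": TCP position; "orientation": TCP orientation; "wrist_force": force on the tool from outside, world axes, zero at the start; "moment": the same for the moment, N m; "grip_width": finger opening in m; "grip_force": force on a finger pad.
Only numpy, scipy, OpenCV 4.12 (cv2) and the standard library are available. Lean on these libraries where they do the work, as an engineer would, in place of code of your own. Each camera call takes 0.05 s, during which the arm holds its last target. There are 200 camera calls.

## Task

Mix the small clear vial on the tube mixer. First turn the mixer's speed dial so that its pointer line stands at the long, bold index mark of the scale; then pick up the vial, set it upright in the rubber cup of the sprung touch head and press it down until the head has sunk about half of its 9 mm travel, where the mixer runs. The mixer runs only while it is pressed, so finish still gripping the vial and holding the head half way down; leave the two amber bottles and the petri dish where they stand.

Things in the scene. Friction and masses are not known exactly. Their poses are not given: they have to be found in the camera images.
- vial: Small clear screw-cap vial with a blue cap and a label, the smallest and slimmest of the three capped vessels standing in the right part of the mat: 26 mm across, 62 mm tall, about 20 to 30 g, standing upright. Origin: centre of its underside, z up along its axis. It can be gripped anywhere across its 26 mm (cap and body are equally wide for the fingers).
- vortex: The tube mixer: white housing with a sloping front panel, fixed to the bench, with a black round rubber head on top. Housing 133 mm deep, 114 mm wide, top deck 98 mm above the mat. Origin on the mat at its rear: in its own axes the housing runs from x = -140 to -7 mm and y = -57 to +57 mm; -x is its front, turned roughly to the robot. z up.
- cup_mouth (a point): Centre of the mouth of the rubber cup in the mixer's touch head, 153 mm above the mat while the head is up; it sinks with the head. Axes as the mixer's, z up. The cup is 11.5 mm deep with a flat floor; its opening is about 36 mm wide at the mouth and 30 mm at the floor, its outer rim 46 mm wide; below the rim the head is 60 mm wide.
- touch_head (a joint): How far the sprung touch head is pressed down, m: 0 = up (start), 0.009 = bottomed out. It goes straight down and springs back when let go. It starts to move at about 2.7 N and needs about 1 N more per mm: about 7 N at half travel (0.0045).
- vortex_speed (a joint): Speed dial angle, rad: 0 = pointer straight up the panel; grows counter-clockwise seen from in front (1.57 = pointer to the left as the robot sees it). Range 0 to 4.71. The index mark is at 1.35. It starts at 2.0 to 2.8, so it must be turned clockwise. It turns easily (about 0.01 N m) and stays where it is left; fingers up to 15 degrees off its axis still turn it.
- dial_face (a point): Centre of the outer face of the speed dial on the sloping front panel: a round black knob, 28 mm across, standing 13 mm out of the panel, with one short white pointer line near its rim; thin ticks surround it. z axis = the dial's axis, pointing out of the panel to the robot and up (52 degrees off vertical); x up along the panel, y to the mixer's left. The axes do not turn with the dial.
- index_mark (a point): Middle of the index mark on the panel: the single bold tick, 7 x 2 mm, longer and wider than the others of the scale, 21 mm from the dial's axis, to the left and slightly up.
- small_bottle: Amber glass bottle with a black cap, 40 mm across, 82 mm tall. Bystander. Origin: centre of its underside.
- large_bottle: Amber glass bottle with a black cap, 48 mm across, 98 mm tall. Bystander. Origin: centre of its underside.
- petri: Round flat petri dish, 62 mm across, 15 mm tall, lying on the mat in front of the mixer. Bystander. Origin: centre of its underside.

How it is judged:
On the way, in this order (a step that is already met when the one before it is completed fails the run):
1. the dial's pointer stands at the index mark (within 0.17 rad) while the touch head is still up (value of joint vortex_speed between 1.18 and 1.52 rad and value of joint touch_head below 0.0015 m), for 0.3 s.
2. the vial is picked up (height (world z) of vial above 0.05 m and contact force between the fingers and vial above 1 N), for 0.2 s.
3. the gripped vial stands upright in the cup and presses the head about half way down (2.5 to 6.5 mm), the dial still at the mark (value of joint vortex_speed between 1.18 and 1.52 rad and horizontal distance between vial and cup_mouth below 0.006 m and z of vial in the frame of cup_mouth below -0.008 m and angle between vial's own z axis and vertical below 0.15 rad and value of joint touch_head between 0.0025 and 0.0065 m and contact force between vial and vortex above 2 N and contact force between the fingers and vial above 1 N), for 0.5 s.
At the end, for the whole second after the job is handed in: The dial stands at the index mark (within 0.17 rad); the vial, gripped, upright within 0.15 rad, stands on the cup's floor (8 mm or more below the mouth, within 6 mm of centre) and holds the head 2.5 to 6.5 mm down with over 2 N, at rest, fingers clear of the mixer (all of step 3 and contact force between the fingers and vortex below 0.5 N and linear speed of vial below 0.02 m/s); the arm keeps its last pose, push and grip.
It fails at once if an amber bottle is moved by over 30 mm or tipped (distance of any of small_bottle, large_bottle from where it was at the start of the episode above 0.03 m or angle between any of small_bottle, large_bottle's own z axis and vertical above 0.4 rad).
It fails at once if the petri dish is moved by over 30 mm (distance of petri from where it was at the start of the episode above 0.03 m).
It fails at once if the vial is tipped over by more than 0.6 rad (angle between vial's own z axis and vertical above 0.6 rad).
It also fails if it takes over 64 s, if anything falls off the work surface, if the arm or the gripper's body presses on something with over 40 N, if the wrist force passes 120 N, or if a joint passes its speed limit or range.

## Working session

There is one attempt and no reset: what is moved stays moved. The work goes in short steps, Python scripts to look and compute and a tool call to move; the robot and the scene stay as the last step left them, time stands still between calls to the robot, and variables do not carry over. Pictures are saved under pics/ and viewed, at most 10 in all, crops included, and the job is handed in when it is done.

Besides the shell and the picture viewer there is one more tool, called after "Emit:" as a command line: name --argument value ..., lists and objects as JSON in quotes. step_arm: Moves the arm, as the interface text tells. Its arguments: {"type":"object","properties":{"rows":{"type":"array","items":{"type":"number"}},"squeeze":{"type":"number"}},"required":["rows"]}

```bash
mkdir -p pics; ls
python3 - <<'E'
from bench import robot
import cv2,numpy as np
s=robot.get_state();print(s)
for n in("scene","top"):
    c=robot.calibration(n);im,d=robot.get_image(n);cv2.imwrite(f"pics/{n}0.png",im);np.save(f"pics/{n}0.npy",d)
    R=cv2.Rodrigues(c["rvec"])[0];print(n,c["mtx"].tolist(),(-R.T@c["tvec"].reshape(3)).round(3),R.round(3).tolist())
E
```

```text
pics
{'time': 0.0, 'q': array([-1.37756092e+00,  1.24478064e-01,  1.65164665e+00, -2.29591970e-05,
        1.36748249e+00, -8.26361063e-02]), 'joint_velocities': array([ 0.0011365 , -0.0004948 ,  0.00102985, -0.00027459,  0.00093837,
        0.00192678]), 'joint_torque': array([ 1.63563072e-05, -4.17607105e+01, -3.59933424e+01,  7.75177614e-02,
        4.91530937e-02, -1.83475495e-04]), 'eef_pos': array([ 0.17687268, -0.62481972,  0.21342071]), 'orientation': array([-3.13958313e+00, -1.43884410e-04,  2.75876026e-01]), 'wrist_force': array([-0.36037664,  0.31637579,  0.42132516]), 'moment': array([ 0.05447672, -0.0268045 , -0.01936256]), 'grip_force': 0.0, 'grip_width': 0.09493535310816066}
scene [[460.66106363678443, 0.0, 318.53697741809845], [0.0, 460.66106363678443, 245.08251842967394], [0.0, 0.0, 1.0]] [ 0.308 -0.627  0.815] [[0.888, -0.459, 0.011], [-0.339, -0.67, -0.66], [0.31, 0.583, -0.751]]
top [[477.7001929114142, 0.0, 321.81159866522006], [0.0, 477.7001929114142, 232.50972294624134], [0.0, 0.0, 1.0]] [ 0.529 -0.122  0.982] [[-0.021, -0.999, -0.03], [-0.998, 0.022, -0.058], [0.058, 0.029, -0.998]]
```

View pics/scene0.png

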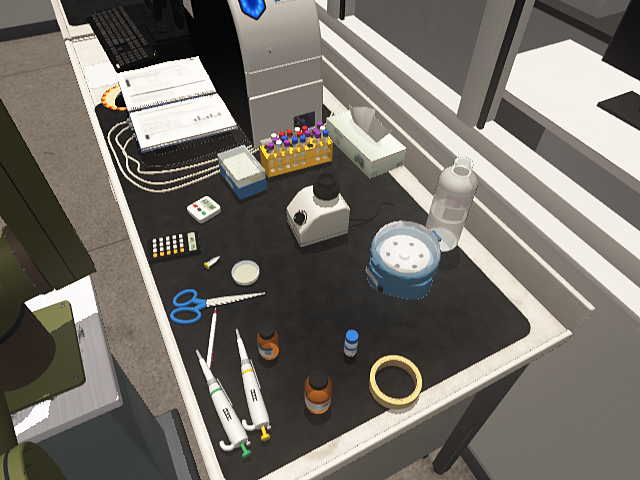

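View pics/top0.png

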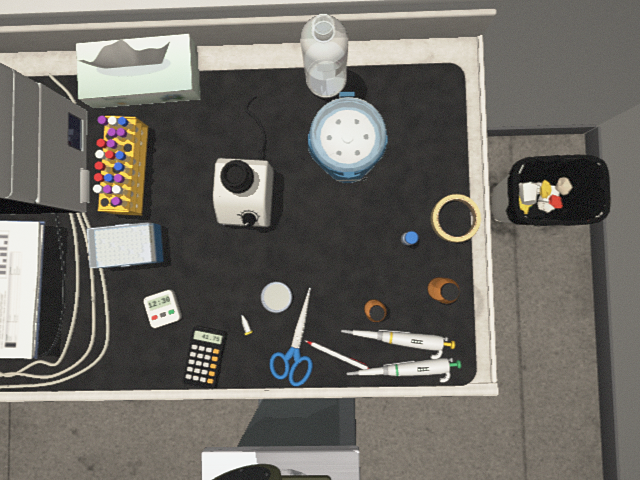

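The top view shows the mixer's head at (237,177) and its dial at (250,218). The vial's blue cap is at (410,238), with the bottles at (375,311) and (444,290). In the scene view the cap is at (351,338), the head at (325,188) and the dial at (300,217). Next I'll measure from both views.

```bash
cat > h.py <<'E'
import cv2,numpy as np
from bench import robot
def cam(n):
    c=robot.calibration(n);R=cv2.Rodrigues(c["rvec"])[0];t=np.ravel(c["tvec"]);return c["mtx"],R,t
def ray(n,u,v,k=None):
    K,R,t=k or cam(n);p=np.array([(u-K[0,2])/K[0,0],(v-K[1,2])/K[1,1]])
    if n=="wrist":
        r=np.linalg.norm(p);d=np.array([*(p/max(r,1e-9)*np.sin(r)),np.cos(r)])
    else: d=np.array([*p,1.])
    return -R.T@t,R.T@d
def tri(*rs):
    A=0;b=0
    for o,d in rs:
        d=d/np.linalg.norm(d);P=np.eye(3)-np.outer(d,d);A=A+P;b=b+P@o
    x=np.linalg.solve(A,b);return x,[np.linalg.norm(np.cross(x-o,d/np.linalg.norm(d))) for o,d in rs]
def onz(r,z): o,d=r;return o+d*(z-o[2])/d[2]
def cloud(n,d,k=None):
    K,R,t=k or cam(n);v,u=np.mgrid[:480,:640]
    return (np.dstack([(u-K[0,2])/K[0,0]*d,(v-K[1,2])/K[1,1]*d,d])-t)@R
E
python3 - <<'E'
from h import *
I={n:cv2.imread(f"pics/{n}0.png") for n in("scene","top")};C={n:cloud(n,np.load(f"pics/{n}0.npy")) for n in I}
box={"scene":dict(vial=(340,325,365,365),mix=(280,170,360,250)),"top":dict(vial=(395,225,425,255),mix=(205,145,285,235))}
rr=[]
for n in I:
    u0,v0,u1,v1=box[n]["vial"];h=cv2.cvtColor(I[n],cv2.COLOR_BGR2HSV)
    m=cv2.inRange(h,(100,120,60),(125,255,255))>0;b=np.zeros_like(m);b[v0:v1,u0:u1]=1;m&=b
    P=C[n][m];top=P[P[:,2]>np.percentile(P[:,2],90)-.004];print(n,"cap",m.sum(),"zmax",P[:,2].max().round(4),"topmid",((top.max(0)+top.min(0))/2).round(4),np.ptp(top,axis=0).round(3))
    mt=m&(C[n][...,2]>np.percentile(P[:,2],90)-.004);v,u=np.nonzero(mt);rr.append(ray(n,(u.min()+u.max())/2,(v.min()+v.max())/2))
    u0,v0,u1,v1=box[n]["mix"];Q=C[n][v0:v1,u0:u1].reshape(-1,3);col=I[n][v0:v1,u0:u1].reshape(-1,3).max(1)
    hd=Q[(Q[:,2]>.147)&(Q[:,2]<.16)];print("head rim",len(hd),cv2.minEnclosingCircle(hd[:,:2].astype(np.float32)),np.median(hd[:,2]),hd[:,2].max())
    hist,e=np.histogram(Q[:,2],np.arange(-.01,.18,.005));print(dict(zip(e.round(3),hist)))
    dk=Q[(Q[:,2]>.088)&(Q[:,2]<.105)&(col>110)];print("deck",len(dk),cv2.minAreaRect(dk[:,:2].astype(np.float32)))
    al=Q[(Q[:,2]>.015)&(col>90)];print("hous",cv2.minAreaRect(al[:,:2].astype(np.float32)))
print("vial top tri",tri(*rr))
E
python3 - <<'E'
import cv2
a=cv2.imread("pics/scene0.png")[165:255,270:365];b=cv2.imread("pics/top0.png")[150:240,205:285]
f=lambda x:cv2.resize(x,(400,450),interpolation=cv2.INTER_CUBIC)
cv2.imwrite("pics/mix.png",cv2.hconcat([f(a),f(b)]))
E
```

```text
scene cap 158 zmax 0.8153 topmid [ 0.4453 -0.4416  0.4369] [0.276 0.371 0.757]
head rim 123 ((0.686751127243042, 0.0550360232591629), 0.023545434698462486) 0.1509947017340567 0.15548325837233137
{np.float64(-0.01): np.int64(20), np.float64(-0.005): np.int64(2341), np.float64(0.0): np.int64(746), np.float64(0.005): np.int64(50), np.float64(0.01): np.int64(89), np.float64(0.015): np.int64(96), np.float64(0.02): np.int64(97), np.float64(0.025): np.int64(90), np.float64(0.03): np.int64(89), np.float64(0.035): np.int64(87), np.float64(0.04): np.int64(94), np.float64(0.045): np.int64(104), np.float64(0.05): np.int64(126), np.float64(0.055): np.int64(110), np.float64(0.06): np.int64(117), np.float64(0.065): np.int64(132), np.float64(0.07): np.int64(149), np.float64(0.075): np.int64(162), np.float64(0.08): np.int64(164), np.float64(0.085): np.int64(184), np.float64(0.09): np.int64(239), np.float64(0.095): np.int64(463), np.float64(0.1): np.int64(6), np.float64(0.105): np.int64(0), np.float64(0.11): np.int64(27), np.float64(0.115): np.int64(40), np.float64(0.12): np.int64(48), np.float64(0.12
[... 1607 characters left out ...]
p.int64(22), np.float64(0.125): np.int64(41), np.float64(0.13): np.int64(159), np.float64(0.135): np.int64(218), np.float64(0.14): np.int64(182), np.float64(0.145): np.int64(76), np.float64(0.15): np.int64(170), np.float64(0.155): np.int64(4), np.float64(0.16): np.int64(0), np.float64(0.165): np.int64(0), np.float64(0.17): np.int64(0)}
deck 1476 ((0.6778078079223633, 0.05660281702876091), (0.10018753260374069, 0.09209298342466354), 85.68464660644531)
hous ((0.6396900415420532, -0.014491185545921326), (0.2750326991081238, 0.13935880362987518), 71.12092590332031)
vial top tri (array([ 0.57165937, -0.26751119,  0.05907383]), [np.float64(0.001093530399272244), np.float64(0.0010935303992721521)])
```

View pics/mix.png

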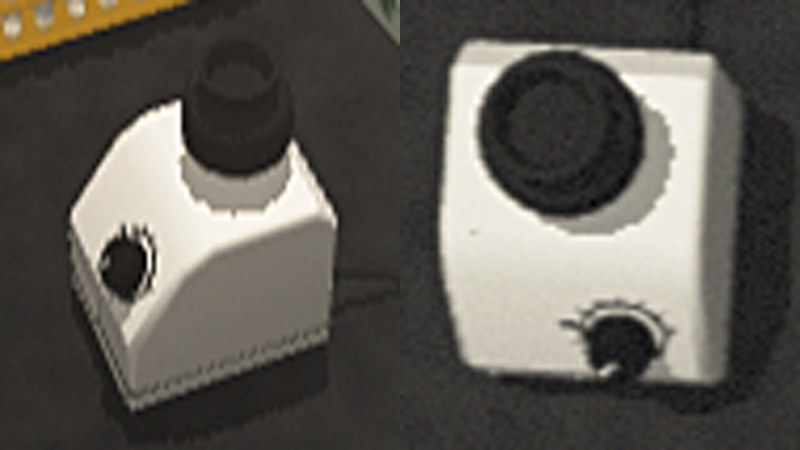

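The crops show the head centred on the deck. The dial is right of the mixer's centre line at about (249,219) in the top view and (300,218) in the scene view. Its pointer is towards the lower left, with the bold tick at left. The vial's top comes out at (0.571,-0.267,0.062) and the head at (0.686,0.056,0.151), both matching the given heights. The panel and dial are next.

Run:
```python
from h import *
I={n:cv2.imread(f"pics/{n}0.png") for n in("scene","top")};C={n:cloud(n,np.load(f"pics/{n}0.npy")) for n in I}
bx={"scene":(288,206,312,230),"top":(238,206,262,229)};rr=[];A=[]
for n in I:
    g=I[n].max(2);W=C[n]
    pm=(g>110)&(W[...,0]>.5)&(W[...,0]<.66)&(abs(W[...,1]-.055)<.055)&(W[...,2]>.05)&(W[...,2]<.088)
    P=W[pm];
    for _ in range(4):
        c=P.mean(0);nn=np.linalg.svd(P-c)[2][2];nn*=np.sign(nn[2]);e=(P-c)@nn;P=P[abs(e)<2*e.std()+.0005]
    print(n,len(P),"panel n",nn.round(3),"off vert",np.degrees(np.arccos(nn[2])).round(1),"yaw",np.degrees(np.arctan2(-nn[1],-nn[0])).round(1),"c",c.round(4),"rms",e.std().round(4))
    A.append((c,nn))
    u0,v0,u1,v1=bx[n];k,l,st,ce=cv2.connectedComponentsWithStats((g[v0:v1,u0:u1]<75).astype(np.uint8))
    for s,q in zip(st[1:],ce[1:]):
        if s[4]>20: print("dark",s,q+[u0,v0])
    h=[np.append(0,0)]
    Q=W[v0:v1,u0:u1].reshape(-1,3);e=(Q-c)@nn;K=Q[(e>.008)&(e<.02)];print("knob pts",len(K),K.mean(0).round(4),np.median((K-c)@nn))
    face=((C[n]-c)@nn>.010)&((C[n]-c)@nn<.02);b=np.zeros_like(face);b[v0:v1,u0:u1]=1;v,u=np.nonzero(face&b);print("face px",len(u),u.mean(),v.mean(),u.min(),u.max(),v.min(),v.max());rr.append(ray(n,u.mean(),v.mean()))
x=tri(*rr);print("dial tri",x,[((x[0]-c)@n) for c,n in A])
for nm,uv in(("large",(450,290)),("small",(377,310)),("petri",(276,297))):print(nm,onz(ray("top",*uv),.08 if nm!="petri" else .015).round(3))
```

```text
scene 512 panel n [-0.751  0.001  0.661] off vert 48.7 yaw -0.1 c [0.6243 0.0495 0.0711] rms 0.0038
dark [  6   5  11  14 103] [299.10679612 217.95145631]
knob pts 90 [0.6096 0.0404 0.0757] 0.014482056754244832
face px 80 297.6625 217.6625 293 303 213 223
top 696 panel n [-0.777  0.063  0.627] off vert 51.2 yaw -4.6 c [0.622  0.0641 0.0713] rms 0.0011
dark [  0   7  24  16 202] [248.82178218 221.60891089]
knob pts 112 [0.6084 0.0443 0.0776] 0.013780531298303086
face px 103 248.04854368932038 220.72815533980582 242 254 216 225
dial tri (array([0.60932704, 0.04475495, 0.07230381]), [np.float64(0.0011975678623033956), np.float64(0.001197567862303526)]) [np.float64(0.01206908787915898), np.float64(0.009250001389902245)]
large [ 0.469 -0.333  0.08 ]
small [ 0.435 -0.196  0.08 ]
petri [0.457 0.001 0.015]
```

```bash
cat >> h.py <<'E'
from scipy.spatial.transform import Rotation as Ro
YAW=np.radians(-4.2)
def Rdial(phi=0):
    Z=Ro.from_euler('z',YAW).as_matrix();a=Z@[-np.sin(np.radians(52)),0,np.cos(np.radians(52))];y=Z@[0,-1,0]
    R0=np.column_stack([np.cross(y,-a),y,-a]);return Ro.from_rotvec(a*phi).as_matrix()@R0,a
def go(p,R,s=None):
    s=s or robot.get_state();R0=Ro.from_euler('xyz',s["orientation"]).as_matrix()
    d=(np.array(p)-s["eef_pos"])/.05;w=np.degrees(Ro.from_matrix(R@R0.T).as_rotvec())/8
    print("shift units",d.round(3),"turn units",w.round(3))
E
python3 - <<'E'
from h import *
D=np.array([.609,.043,.076]);R,a=Rdial(0);print(a)
go(D+.15*a,R);go(D+.15*a,Rdial(.5)[0])
E
```

```text
[-0.78589453  0.05771249  0.61566148]
shift units [ 6.285 13.531 -0.903] turn units [ 0.648 -6.498 -2.332]
shift units [ 6.285 13.531 -0.903] turn units [-0.976 -6.438  1.   ]
```

Emit:
step_arm --rows '[0.39,0.85,0,0.04,-0.4,-0.146,95,0.39,0.85,0,0.04,-0.4,-0.146,95,0.39,0.85,0,0.04,-0.4,-0.146,95,0.39,0.85,0,0.04,-0.4,-0.146,95,0.39,0.85,0,0.04,-0.4,-0.146,95,0.39,0.85,0,0.04,-0.4,-0.146,95,0.39,0.85,0,0.04,-0.4,-0.146,95,0.39,0.85,0,0.04,-0.4,-0.146,95,0.39,0.85,0,0.04,-0.4,-0.146,95,0.39,0.85,0,0.04,-0.4,-0.146,95,0.39,0.85,0,0.04,-0.4,-0.146,95,0.39,0.85,0,0.04,-0.4,-0.146,95,0.39,0.85,-0.2,0.04,-0.4,-0.146,95,0.39,0.85,-0.2,0.04,-0.4,-0.146,95,0.39,0.85,-0.2,0.04,-0.4,-0.146,95,0.39,0.75,-0.2,0.04,-0.4,-0.146,95,0,0,0,0,0,0,95,0,0,0,0,0,0,95]'

```text
time: 1.9
eef_pos: [0.4761, 0.0203, 0.1779]
orientation: [3.121, -0.846, -0.057]
wrist_force: [0.1, -1.3, 0.6]
grip_width: 0.0953
grip_force: 0.0
```

Run:
```python
from h import *
s=robot.get_state();print(s["time"],s["q"].round(3),s["eef_pos"],s["orientation"])
D=np.array([.609,.043,.076]);go(D+.15*Rdial()[1],Rdial()[0])
K,R,t=cam("wrist");print(K.tolist());
im,d=robot.get_image("wrist");cv2.imwrite("pics/w1.png",im);np.save("pics/w1.npy",d);np.savez("pics/w1k.npz",K=K,R=R,t=t)
q=R@D+t;th=np.arctan2(np.hypot(*q[:2]),q[2]);print("dial expected px",K[:2,2]+K[0,0]*th*q[:2]/np.hypot(*q[:2]))
```

```text
1.9 [-0.058 -0.853  2.6   -0.038  0.549  1.602] [0.47611425 0.02031072 0.17794294] [ 3.12137916 -0.84636953 -0.05721928]
shift units [ 0.3    0.627 -0.192] turn units [ 0.064 -0.443 -0.004]
[[371.64829954431775, 0.0, 315.958912663638], [0.0, 371.64829954431775, 236.35029820735994], [0.0, 0.0, 1.0]]
dial expected px [278.61464886 205.41690706]
```

View pics/w1.png

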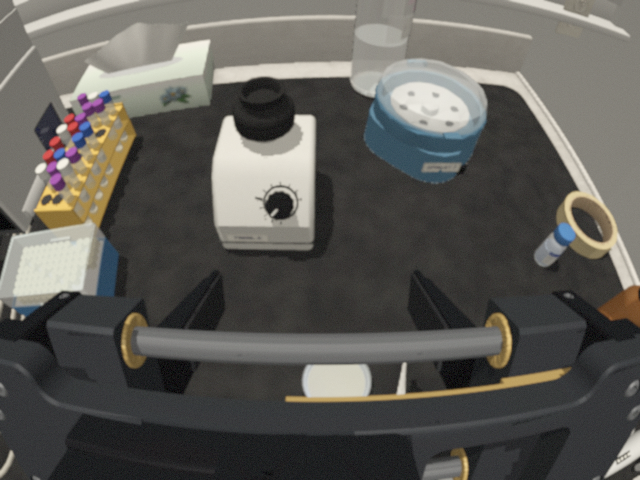

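The wrist view shows the dial at (280,205), where the ray predicts (279,205). The short white pointer is at about (275,211), lower left, and the bold tick is at left at about (261,200). I'll measure the dial and pointer angles on the face plane.

```bash
cat >> h.py <<'E'
def dial(im,k,D,a,phi0=0,verb=1):
    "pointer angle and knob centre from a wrist picture, on the plane of the knob's face"
    K,R,t=k;v,u=np.mgrid[:480,:640]
    p=np.dstack([(u-K[0,2])/K[0,0],(v-K[1,2])/K[1,1]]);r=np.linalg.norm(p,axis=2)
    d=np.dstack([p/np.maximum(r,1e-9)[...,None]*np.sin(r)[...,None],np.cos(r)])@R
    o=-R.T@t;R0,_=Rdial();X=o+d*(((D-o)@a)/(d@a))[...,None]-D
    up,left=X@R0[:,0],-(X@R0[:,1]);g=im.max(2).astype(int)
    rad=np.hypot(up,left);kn=(g<70)&(rad<.019)
    ctr=[(up[kn].max()+up[kn].min())/2,(left[kn].max()+left[kn].min())/2]
    # angle about axis: 0=up, + = to the left
    m=(rad<.0125)&(g>105);ang=np.arctan2(left,up)
    print("dark mid up/left mm",np.round(np.array(ctr)*1e3,1),"ext",np.ptp(up[kn])*1e3,np.ptp(left[kn])*1e3,"mean",up[kn].mean()*1e3,left[kn].mean()*1e3)
    print("pointer px",m.sum(),"angle",np.arctan2((left*g)[m].sum(),(up*g)[m].sum()) if m.any() else None,[(round(float(x)*1e3,1),round(float(y)*1e3,1),int(z)) for x,y,z in zip(up[m],left[m],g[m])][:25])
E
python3 - <<'E'
from h import *
im=cv2.imread("pics/w1.png");z=np.load("pics/w1k.npz");D=np.array([.609,.043,.076]);R,a=Rdial()
dial(im,(z["K"],z["R"],z["t"]),D,a)
go(D+.08*a,Rdial(.5)[0])
E
```

```text
dark mid up/left mm [0.3 0.2] ext 24.902612498504787 25.15749929653975 mean 0.4821188065538855 -0.8120887958575612
pointer px 34 angle 2.444777782852839 [(7.1, 9.7, 111), (6.1, 10.7, 137), (-3.4, 3.4, 136), (-3.4, 2.5, 143), (-3.4, 1.6, 128), (-4.4, 4.4, 144), (-4.4, 3.5, 171), (-4.4, 2.5, 166), (-4.4, 1.6, 135), (-5.4, 5.3, 143), (-5.4, 4.4, 175), (-5.4, 3.5, 177), (-5.4, 2.5, 159), (-5.4, 1.6, 116), (-6.4, 6.3, 134), (-6.3, 5.4, 174), (-6.3, 4.4, 184), (-6.3, 3.5, 166), (-6.3, 2.6, 128), (-7.3, 7.3, 130), (-7.3, 6.3, 170), (-7.3, 5.4, 183), (-7.3, 4.5, 173), (-7.3, 3.5, 138), (-8.3, 8.2, 110)]
shift units [ 1.393  0.57  -1.074] turn units [-2.685 -0.203  2.302]
```

Emit:
step_arm --rows '[0.28,0.114,-0.2,-0.54,-0.04,0.46,50,0.28,0.114,-0.2,-0.54,-0.04,0.46,50,0.28,0.114,-0.22,-0.54,-0.04,0.46,50,0.28,0.114,-0.22,-0.54,-0.04,0.46,50,0.27,0.114,-0.22,-0.54,-0.04,0.46,50,0,0,0,0,0,0,50,0,0,0,0,0,0,50]'

```text
time: 2.65
eef_pos: [0.5325, 0.0515, 0.1472]
orientation: [2.605, -0.739, 0.628]
wrist_force: [-1.2, -0.7, 0.7]
grip_width: 0.051
grip_force: 0.0
```

Run:
```python
from h import *
s=robot.get_state();print(s["time"],s["q"].round(3),s["wrist_force"])
D=np.array([.609,.043,.076]);R,a=Rdial()
k=cam("wrist");im,d=robot.get_image("wrist");cv2.imwrite("pics/w2.png",im)
dial(im,k,D,a)
print("err");go(D+.08*a,Rdial(.5)[0],s);go(D-.0095*a,Rdial(.5)[0],s)
```

```text
2.65 [ 0.063 -0.553  2.519 -0.396  0.322  1.538] [-1.21155369 -0.65977236  0.68968031]
dark mid up/left mm [-0.1  1.1] ext 26.41633754511919 26.991118078938793 mean 0.4531460212165205 1.0968294511320902
pointer px 63 angle 2.9731810448430513 [(8.6, -8.8, 164), (7.9, -9.2, 163), (7.2, -9.6, 156), (6.5, -10.0, 147), (5.8, -10.4, 136), (5.1, -10.8, 139), (-3.4, 3.1, 115), (-3.0, 2.4, 120), (4.3, -11.2, 148), (-5.2, 4.8, 117), (-4.9, 4.1, 136), (-4.5, 3.4, 156), (-4.1, 2.7, 172), (-3.8, 2.1, 170), (-3.4, 1.4, 146), (3.6, -11.6, 157), (-7.1, 6.5, 116), (-6.7, 5.8, 133), (-6.3, 5.1, 157), (-6.0, 4.4, 172), (-5.6, 3.7, 181), (-5.2, 3.0, 193), (-4.9, 2.4, 194), (-4.5, 1.7, 185), (-4.1, 1.0, 161)]
err
shift units [ 0.273 -0.078 -0.438] turn units [ 0.049 -0.182  0.109]
shift units [ 1.679 -0.182 -1.54 ] turn units [ 0.049 -0.182  0.109]
```

View pics/w2.png

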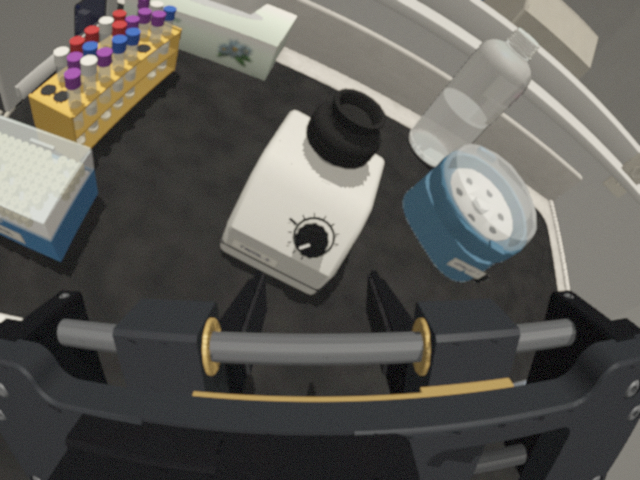

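The dial is at (313,238) with its pointer at (305,246). Joint 5 is at its limit, so I'll approach slightly flatter and turn about the tool's own axis.

Emit:
step_arm --rows '[0.225,-0.02,-0.23,0,0.1,0,50,0.225,-0.03,-0.23,0,0.1,0,50,0.225,-0.03,-0.23,0,0.1,0,50,0.225,-0.03,-0.23,0,0.1,0,50,0,0,0,0,0,0,50]'

```text
time: 3.2
eef_pos: [0.568, 0.0534, 0.1194]
orientation: [2.657, -0.666, 0.584]
wrist_force: [-0.5, -0.3, -1.4]
grip_width: 0.0501
grip_force: 0.0
```

Run:
```python
from h import *
s=robot.get_state();print(s["time"],s["q"].round(3),s["wrist_force"])
D=np.array([.609,.0436,.076]);R,a=Rdial()
R0=Ro.from_euler('xyz',s["orientation"]).as_matrix();z=R0[:,2];print("tool z",z,"off deg",np.degrees(np.arccos(-z@a)))
print("standoff err");go(D+.04*a,R0,s);print("in");go(D-.0095*a,R0,s)
k=cam("wrist");im,d=robot.get_image("wrist");dial(im,k,D,a)
```

```text
3.2 [ 0.07  -0.356  2.414 -0.447  0.321  1.597] [-0.48931011 -0.30730906 -1.42167504]
tool z [ 0.71293548 -0.08710718 -0.69579834] off deg 6.4371138100920104
standoff err
shift units [ 0.191 -0.15  -0.376] turn units [0. 0. 0.]
in
shift units [ 0.969 -0.207 -0.986] turn units [0. 0. 0.]
dark mid up/left mm [0.4 0.7] ext 28.170091558148297 28.44837582779427 mean 1.1943848358732463 0.8813825126404057
pointer px 63 angle 2.801492778088294 [(8.4, -9.1, 122), (7.8, -9.4, 106), (5.2, -10.9, 114), (4.6, -11.3, 125), (-3.8, 2.2, 118), (-3.5, 1.6, 126), (4.0, -11.6, 135), (-5.7, 4.2, 112), (-5.4, 3.6, 130), (-5.1, 3.0, 142), (-4.8, 2.4, 159), (-4.4, 1.9, 174), (-4.1, 1.3, 177), (-3.8, 0.7, 150), (3.3, -12.0, 134), (-7.4, 5.6, 119), (-7.0, 5.0, 134), (-6.7, 4.4, 155), (-6.4, 3.8, 174), (-6.1, 3.2, 183), (-5.7, 2.7, 186), (-5.4, 2.1, 193), (-5.1, 1.5, 199), (-4.8, 0.9, 195), (-4.4, 0.4, 164)]
```

```bash
cat >> h.py <<'E'
from scipy.optimize import least_squares
PO=[([-1.37756,.12448,1.65165,0,1.36748,-.08264],[.17687,-.62482,.21342],[-3.13958,-.00014,.27588]),
([-.058,-.853,2.6,-.038,.549,1.602],[.47611,.02031,.17794],[3.12138,-.84637,-.05722]),
([.063,-.553,2.519,-.396,.322,1.538],[.5325,.0515,.1472],[2.605,-.739,.628]),
([.07,-.356,2.414,-.447,.321,1.597],[.568,.0534,.1194],[2.657,-.666,.584])]
E=lambda ax,t:Ro.from_euler(ax,t).as_matrix()
def fk(q,p):
    a,h,L1,e,L2,T=p;A=E('z',q[0]);B=A@E('y',q[1]);C=B@E('y',q[2]);F=C@E('z',q[3])@E('y',q[4])
    return A@[a,0,h]+B@[0,0,L1]+C@[e,0,L2]+F@[0,0,T],F@E('z',q[5])
KP=None
def kin():
    f=lambda p:np.ravel([fk(q,p)[0]-x for q,x,_ in PO]);r=least_squares(f,[0,.2,.35,0,.35,.25]);return r.x,r.fun
LO=np.array([-2.61,-1.02,.03,-1.35,.34,-2.91]);HI=np.array([2.61,2.33,2.71,4.49,2.68,2.91])
def ik(P,R,p,q0,RT):
    f=lambda q:np.r_[(fk(q,p)[0]-P)*10,Ro.from_matrix(fk(q,p)[1]@RT@R.T).as_rotvec()]
    r=least_squares(f,np.clip(q0,LO+1e-3,HI-1e-3),bounds=(LO,HI));return r.x,np.abs(r.fun).max()
E
python3 - <<'E'
from h import *
p,res=kin();print(p.round(4),np.abs(res).max())
for q,x,o in PO:
    M=fk(q,p)[1].T@Ro.from_euler('xyz',o).as_matrix();print(Ro.from_matrix(M).as_rotvec().round(3))
E
```

```text
[ 0.4264 -0.1582  0.0894 -0.2297  0.1606 -0.1053] 0.05363372887897774
[ 0.    -0.     1.571]
[-0.000e+00  1.000e-03  1.572e+00]
[ 1.000e-03 -0.000e+00  1.571e+00]
[ 0.000e+00 -1.000e-03  1.571e+00]
```

```bash
cat >> h.py <<'E'
def cols(q):
    A=E('z',q[0]);B=A@E('y',q[1]);C=B@E('y',q[2]);D=C@E('z',q[3]);F=D@E('y',q[4])
    return np.column_stack([A[:,0],A[:,1],A[:,2],B[:,0],B[:,2],C[:,0],C[:,2],F[:,0],F[:,2]]),F@E('z',q[5]+np.pi/2)
NM="aX aY h l1x l1z l2x l2z fx fz".split()
E
python3 - <<'E'
from h import *
A=np.vstack([cols(q)[0] for q,_,_ in PO]);b=np.ravel([x for _,x,_ in PO])
import itertools
full=[NM.index(n) for n in NM]
print("sv",np.linalg.svd(A)[1].round(3))
for sub in (["h","l1z","l2z","fz"],["h","l1z","l2z","fz","aX"],["h","l1z","l2z","fz","l2x"],["h","l1z","l2z","fz","aY"],["h","l1z","l2z","fz","fx"],["h","l1z","l2z","fz","l2x","fx"],["h","l1z","l2z","fz","aX","l2x"],["h","l1z","l2z","fz","aX","fx"],["h","l1z","l1x","l2z","fz","fx"],NM):
    i=[NM.index(n) for n in sub];x,*_=np.linalg.lstsq(A[:,i],b,rcond=None);r=A[:,i]@x-b;print(dict(zip(sub,x.round(3))),"max",np.abs(r).max().round(4))
E
```

```text
sv [3.924 3.892 2.034 0.76  0.725 0.353 0.271 0.135 0.011]
{'h': np.float64(0.19), 'l1z': np.float64(0.363), 'l2z': np.float64(0.618), 'fz': np.float64(0.197)} max 0.0522
{'h': np.float64(0.11), 'l1z': np.float64(0.224), 'l2z': np.float64(0.333), 'fz': np.float64(0.047), 'aX': np.float64(0.301)} max 0.0512
{'h': np.float64(0.098), 'l1z': np.float64(0.334), 'l2z': np.float64(0.597), 'fz': np.float64(0.162), 'l2x': np.float64(-0.09)} max 0.0533
{'h': np.float64(0.18), 'l1z': np.float64(0.436), 'l2z': np.float64(0.604), 'fz': np.float64(0.273), 'aY': np.float64(0.052)} max 0.0039
{'h': np.float64(0.154), 'l1z': np.float64(0.353), 'l2z': np.float64(0.575), 'fz': np.float64(0.191), 'fx': np.float64(-0.054)} max 0.0501
{'h': np.float64(0.019), 'l1z': np.float64(0.309), 'l2z': np.float64(0.541), 'fz': np.float64(0.14), 'l2x': np.float64(-0.129), 'fx': np.float64(-0.059)} max 0.0514
{'h': np.float64(-0.158), 'l1z': np.float64(0.089), 'l2z': np.float64(0.161), 'fz': np.float64(-0.105), 'aX': np.float64(0.426), 'l2x': np.float64(-0.23)} max 0.0536
{'h': np.float64(0.117), 'l1z': np.float64(0.27), 'l2z': np.float64(0.413), 'fz': np.float64(0.1), 'aX': np.float64(0.187), 'fx': np.float64(-0.035)} max 0.0501
{'h': np.float64(0.171), 'l1z': np.float64(0.414), 'l1x': np.float64(-0.096), 'l2z': np.float64(0.601), 'fz': np.float64(0.263), 'fx': np.float64(-0.11)} max 0.0511
{'aX': np.float64(0.009), 'aY': np.float64(0.054), 'h': np.float64(0.219), 'l1x': np.float64(0.003), 'l1z': np.float64(0.445), 'l2x': np.float64(0.04), 'l2z': np.float64(0.604), 'fx': np.float64(0.003), 'fz': np.float64(0.284)} max 0.0002
```

```bash
cat >> h.py <<'E'
XA=np.vstack([cols(q)[0] for q,_,_ in PO]);XK=np.linalg.lstsq(XA,np.ravel([x for _,x,_ in PO]),rcond=None)[0]
def fk2(q): M,R=cols(q);return M@XK,R
E
python3 - <<'E'
from h import *
D=np.array([.609,.0436,.076]);R0,a=Rdial()
s=robot.get_state();q0=s["q"]
for so in (.04,-.0095):
    P=D+so*a
    for g in (q0,q0*[1,1,1,0,1,1]+[0,0,0,-1.2,.1,1],q0*[1,1,1,0,1,1]+[0,0,0,1.2,.1,-1]):
        f=lambda q:np.r_[(fk2(q)[0]-P)*300,(fk2(q)[1][:,2]+a)]
        r=least_squares(f,np.clip(g,LO+.01,HI-.01),bounds=(LO,HI));q=r.x;z=fk2(q)[1][:,2]
        sp=np.degrees(np.arcsin(-fk2(q)[1][:,1]@np.array([0,0,1])))
        print(so,q.round(3),"poserr",np.abs(fk2(q)[0]-P).max().round(4),"z",z.round(3),"off",np.degrees(np.arccos(-z@a)).round(1),"fwd pitch",round(q[1]+q[2],2))
E
```

```text
0.04 [ 0.061 -0.277  2.37  -0.447  0.35   1.597] poserr 0.0 z [ 0.668 -0.107 -0.737] off 10.1 fwd pitch 2.09
0.04 [ 0.135 -0.262  2.412 -1.073  0.34   2.597] poserr 0.0 z [ 0.735 -0.196 -0.649] off 8.7 fwd pitch 2.15
0.04 [ 0.135 -0.262  2.411 -1.073  0.34   0.597] poserr 0.0 z [ 0.735 -0.196 -0.649] off 8.7 fwd pitch 2.15
-0.0095 [ 0.052 -0.102  2.262 -0.439  0.349  1.597] poserr 0.0 z [ 0.616 -0.114 -0.779] off 13.9 fwd pitch 2.16
-0.0095 [ 0.137 -0.083  2.329 -1.35   0.34   2.597] poserr 0.0 z [ 0.728 -0.228 -0.646] off 10.5 fwd pitch 2.25
-0.0095 [ 0.124 -0.075  2.399  4.239  0.34   0.597] poserr 0.0 z [ 0.822 -0.197 -0.534] off 9.5 fwd pitch 2.32
```

Run:
```python
from h import *
D=np.array([.609,.0436,.076]);R0,a=Rdial();s=robot.get_state();q0=s["q"]
print("model err",fk2(q0)[0]-s["eef_pos"])
def sol(so,q4,q6):
    P=D+so*a
    f=lambda x:np.r_[(fk2([*x[:3],q4,x[3],q6])[0]-P)*300,(fk2([*x[:3],q4,x[3],q6])[1][:,2]+a)]
    lo,hi=LO[[0,1,2,4]],HI[[0,1,2,4]];r=least_squares(f,np.clip(q0[[0,1,2,4]],lo+.01,hi-.01),bounds=(lo,hi)).x
    return np.array([*r[:3],q4,r[3],q6])
for so in(-.0075,):
  for q4 in(-.45,-.7,-.9,-1.1,-1.25):
    q=sol(so,q4,1.9);p,R=fk2(q);y=R[:,1]
    # finger direction angle about the axis, from horizontal
    print(so,q4,q.round(3),(p-D-so*a).round(4),"off",np.degrees(np.arccos(-R[:,2]@a)).round(1),"finger slope deg",np.degrees(np.arctan2(-y@R0[:,0],y@R0[:,1])).round(1))
q=sol(.04,-1.05,2.0);p,R=fk2(q);print(q.round(3));go(p,R,s);print(robot.get_state()["eef_pos"]-D@np.eye(3))
q=sol(-.0075,-1.05,2.0);p,R=fk2(q);print(q.round(3),"z",R[:,2]);go(p,R,s)
```

```text
model err [-7.70262589e-05 -1.45895029e-04 -1.15241393e-04]
-0.0075 -0.45 [ 0.052 -0.11   2.27  -0.45   0.34   1.9  ] [-0.  0.  0.] off 13.4 finger slope deg -11.8
-0.0075 -0.7 [ 0.085 -0.104  2.281 -0.7    0.34   1.9  ] [-0.  0.  0.] off 12.5 finger slope deg -27.3
-0.0075 -0.9 [ 0.107 -0.099  2.294 -0.9    0.34   1.9  ] [-0.  0.  0.] off 11.8 finger slope deg -39.5
-0.0075 -1.1 [ 0.124 -0.095  2.31  -1.1    0.34   1.9  ] [-0.  0.  0.] off 11.1 finger slope deg -51.6
-0.0075 -1.25 [ 0.133 -0.092  2.324 -1.25   0.34   1.9  ] [-0.  0.  0.] off 10.7 finger slope deg -60.6
[ 0.133 -0.263  2.41  -1.05   0.34   2.   ]
shift units [ 0.201 -0.152 -0.375] turn units [-1.755 -0.082  0.584]
[-0.04150843  0.00992107  0.0433917 ]
[ 0.12  -0.096  2.306 -1.05   0.34   2.   ] z [ 0.68759953 -0.20813385 -0.69562   ]
shift units [ 0.948 -0.207 -0.96 ] turn units [-1.794  0.377  0.55 ]
```

Emit:
step_arm --rows '[0.05,-0.04,-0.09,-0.44,-0.02,0.146,50,0.05,-0.04,-0.09,-0.44,-0.02,0.146,50,0.05,-0.04,-0.09,-0.44,-0.02,0.146,50,0.05,-0.04,-0.09,-0.44,-0.02,0.146,50,0,0,0,0,0,0,50,0,0,0,0,0,0,50]'

```text
time: 3.85
eef_pos: [0.5769, 0.0465, 0.1019]
orientation: [2.422, -0.517, 0.799]
wrist_force: [0.6, -0.4, 0.4]
grip_width: 0.0502
grip_force: 0.0
```

```bash
cat >> h.py <<'E'
D=np.array([.609,.0436,.076]);A0=Rdial()[1]
def sol(so,q4,q6,q0):
    P=D+so*A0;g=lambda x:fk2([*x[:3],q4,x[3],q6])
    f=lambda x:np.r_[(g(x)[0]-P)*300,(g(x)[1][:,2]+A0)]
    lo,hi=LO[[0,1,2,4]],HI[[0,1,2,4]];r=least_squares(f,np.clip(q0[[0,1,2,4]],lo+.01,hi-.01),bounds=(lo,hi)).x
    return np.array([*r[:3],q4,r[3],q6])
E
python3 - <<'E'
from h import *
s=robot.get_state();print(s["time"],s["q"].round(3),s["wrist_force"].round(1))
for so in(.04,-.006):
    q=sol(so,-1.05,2.0,s["q"]);p,R=fk2(q);go(p,R,s)
k=cam("wrist");im,d=robot.get_image("wrist");cv2.imwrite("pics/w3.png",im);dial(im,k,D,A0)
E
```

```text
3.85 [ 0.134 -0.268  2.409 -1.034  0.344  1.983] [ 0.6 -0.4  0.4]
shift units [ 0.014 -0.012 -0.025] turn units [ 0.001 -0.006 -0.005]
shift units [ 0.737 -0.065 -0.592] turn units [-0.055  0.43  -0.091]
dark mid up/left mm [-0.1  2.1] ext 27.179182138640797 28.990279510773963 mean 0.48329053894084323 1.9216540303100005
pointer px 87 angle 3.0464912592728144 [(12.1, -2.7, 111), (10.4, -6.8, 161), (10.0, -7.2, 162), (9.5, -7.7, 162), (9.0, -8.2, 162), (8.5, -8.6, 164), (7.6, -8.6, 111), (8.0, -9.1, 169), (7.1, -9.1, 121), (7.5, -9.6, 175), (6.6, -9.6, 138), (7.0, -10.0, 177), (-5.7, 3.7, 112), (-5.3, 3.3, 124), (-4.9, 2.8, 137), (-4.6, 2.4, 148), (-4.2, 1.9, 156), (-3.8, 1.4, 154), (-3.4, 1.0, 136), (6.1, -10.0, 152), (6.5, -10.5, 177), (-8.6, 6.0, 135), (-8.2, 5.6, 150), (-7.8, 5.1, 159), (-7.4, 4.7, 162)]
```

Emit:
step_arm --rows '[0.18,-0.01,-0.15,-0.01,0.1,-0.02,50,0.18,-0.01,-0.15,-0.01,0.11,-0.02,50,0.18,-0.01,-0.15,-0.01,0.11,-0.02,50,0.19,-0.02,-0.14,-0.01,0.11,-0.02,50,0,0,0,0,0,0,50,0,0,0,0,0,0,50]'

```text
time: 4.5
eef_pos: [0.6138, 0.0439, 0.0726]
orientation: [2.464, -0.47, 0.768]
wrist_force: [0.2, 0.7, 0.2]
grip_width: 0.0499
grip_force: 0.0
```

Run:
```python
from h import *
s=robot.get_state();print(s["time"],s["q"].round(3),s["wrist_force"].round(1))
q=sol(-.006,-1.05,2.0,s["q"]);p,R=fk2(q);go(p,R,s)
z=Ro.from_euler('xyz',s["orientation"]).as_matrix()[:,2];print("z",z.round(3),"off",np.degrees(np.arccos(-z@A0)))
im,d=robot.get_image("wrist");cv2.imwrite("pics/w4.png",cv2.resize(im[150:390,150:470],(800,600)))
```

```text
4.5 [ 0.121 -0.103  2.309 -1.041  0.339  1.991] [0.2 0.7 0.2]
shift units [-0.001 -0.014 -0.006] turn units [-0.009  0.002 -0.012]
z [ 0.689 -0.206 -0.695] off 11.100303393284287
```

View pics/w4.png

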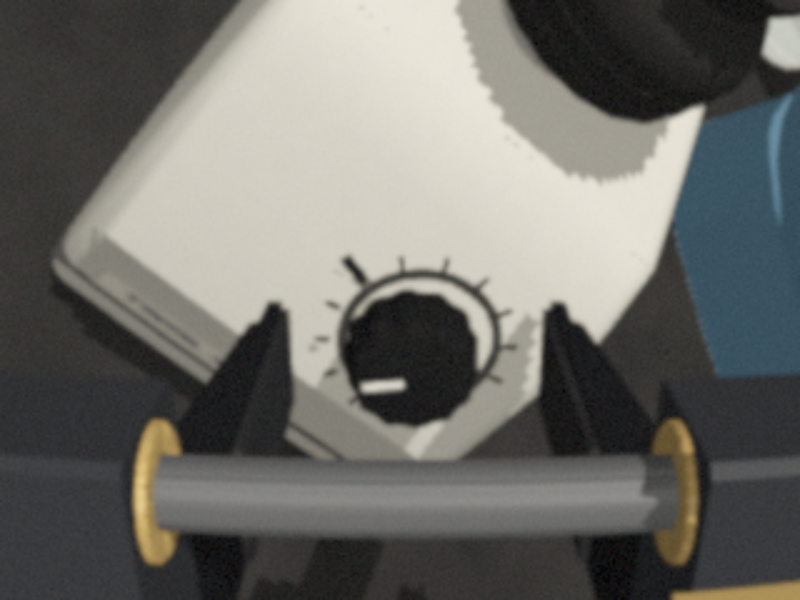

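The knob is centred between the fingers: it lies at x = 411 and the finger tips' midpoint at 417. The pointer is at (385,385) and the bold mark at (355,270). I'll grip and turn.

Emit:
step_arm --rows '[0,0,0,0,0,0,15,0,0,0,0,0,0,15,0,0,0,0,0,0,15,0,0,0,0,0,0,15,0,0,0,0,0,0,15]' --squeeze 8

```text
time: 5.05
eef_pos: [0.6136, 0.0444, 0.0722]
orientation: [2.464, -0.47, 0.769]
wrist_force: [-4.3, 1.3, 3.4]
grip_width: 0.0278
grip_force: 8.0
```

Emit:
step_arm --rows '[0,0,0,0.62,-0.185,-0.625,15,0,0,0,0.62,-0.185,-0.625,15,0,0,0,0.62,-0.185,-0.625,15,0,0,0,0.62,-0.185,-0.625,15,0,0,0,0.62,-0.185,-0.625,15,0,0,0,0.62,-0.185,-0.625,15,0,0,0,0,0,0,15]'

```text
time: 5.75
eef_pos: [0.6143, 0.0438, 0.0729]
orientation: [3.0, -0.794, -0.094]
wrist_force: [-1.3, -2.1, 2.8]
grip_width: 0.0277
grip_force: 8.0
```

Run:
```python
from h import *
s=robot.get_state();print(s["time"],s["q"].round(3),s["wrist_force"].round(1),s["grip_width"])
im,d=robot.get_image("wrist");cv2.imwrite("pics/w5.png",cv2.resize(im[150:390,150:470],(800,600)))
```

```text
5.75 [ 0.121 -0.103  2.308 -1.043  0.34   2.745] [-1.3 -2.1  2.8] 0.02769527298517767
```

View pics/w5.png

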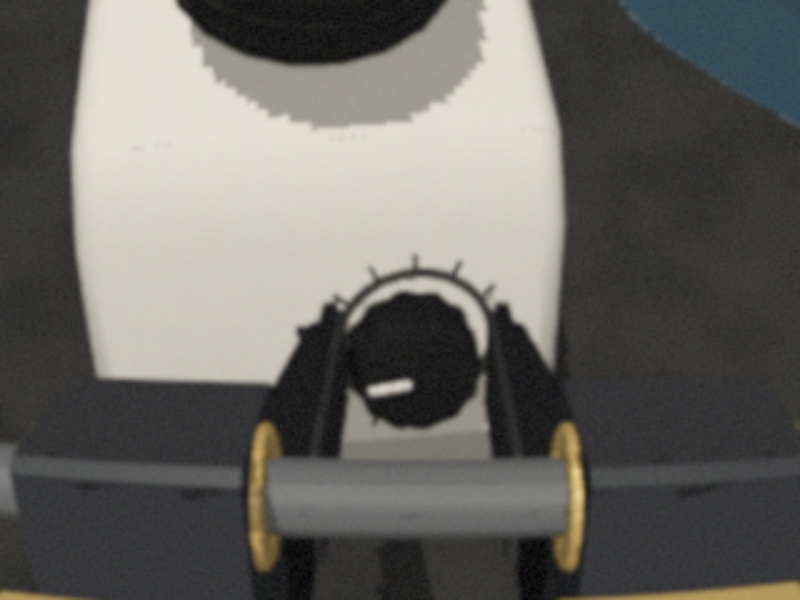

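The dial followed the fingers. The pointer line now runs from (370,391) to (412,384), nearly to the left, and the bold mark is half hidden at (305,332). I'll get the angle from the pointer line's direction on the face plane.

```bash
cat >> h.py <<'E'
def unproj(k,X0):
    K,R,t=k;v,u=np.mgrid[:480,:640];p=np.dstack([(u-K[0,2])/K[0,0],(v-K[1,2])/K[1,1]]);r=np.linalg.norm(p,axis=2)
    d=np.dstack([p/np.maximum(r,1e-9)[...,None]*np.sin(r)[...,None],np.cos(r)])@R;o=-R.T@t;R0,a=Rdial()
    X=o+d*(((X0-o)@a)/(d@a))[...,None]-D;return X@R0[:,0],-(X@R0[:,1])
def pointer(im,k):
    up,le=unproj(k,D);g=im.max(2).astype(float);m=(np.hypot(up+.001,le-.001)<.0135)&(g>100)
    n,l,st,ce=cv2.connectedComponentsWithStats(m.astype(np.uint8))
    for i in range(1,n):
        if st[i,4]<12: continue
        q=l==i;P=np.column_stack([up[q],le[q]])*1e3;c=P.mean(0);sv=np.linalg.svd(P-c);w=sv[2][0];w=w*np.sign(w@c)
        print("comp",st[i,4],"mid up/left mm",c.round(1),"sd",(sv[1]/np.sqrt(len(P))).round(1),"line angle",np.arctan2(w[1],w[0]).round(3),"centre angle",np.arctan2(c[1],c[0]).round(3))
    upp,lep=unproj(k,D-.013*A0);m=(g<80)&(np.hypot(upp,lep)>.0165)&(np.hypot(upp,lep)<.026)&(upp>-.004)&(lep>0)
    n,l,st,ce=cv2.connectedComponentsWithStats(m.astype(np.uint8))
    for i in range(1,n):
        q=l==i
        if st[i,4]>5:print("tick",st[i,4],"up/left",(upp[q].mean()*1e3).round(1),(lep[q].mean()*1e3).round(1),"ang",np.arctan2(lep[q].mean(),upp[q].mean()).round(3))
E
python3 - <<'E'
from h import *
k=cam("wrist");im,d=robot.get_image("wrist");np.savez("pics/w5k.npz",K=k[0],R=k[1],t=k[2]);cv2.imwrite("pics/w5f.png",im);pointer(im,k)
z=np.load("pics/w1k.npz");print("w1");pointer(cv2.imread("pics/w1.png"),(z["K"],z["R"],z["t"]))
E
```

```text
comp 92 mid up/left mm [-3.4  5.6] sd [2.5 0.9] line angle 1.707 centre angle 2.112
comp 84 mid up/left mm [-9.6  8.9] sd [4.9 1. ] line angle 0.85 centre angle 2.393
tick 233 up/left 1.2 19.2 ang 1.509
w1
comp 108 mid up/left mm [-4.8  8. ] sd [7.  3.5] line angle -2.79 centre angle 2.116
```

Emit:
step_arm --rows '[0,0,0,0,0,0,50,0,0,0,0,0,0,50,0,0,0,0,0,0,50,0,0,0,-0.62,0.185,0.625,50,0,0,0,-0.62,0.185,0.625,50,0,0,0,-0.62,0.185,0.625,50,0,0,0,-0.62,0.185,0.625,50,0,0,0,-0.62,0.185,0.625,50,0,0,0,0,0,0,50]'

```text
time: 6.75
eef_pos: [0.6135, 0.0444, 0.0716]
orientation: [2.52, -0.545, 0.654]
wrist_force: [-1.3, -0.1, 0.2]
grip_width: 0.0498
grip_force: 0.0
```

Run:
```python
from h import *
s=robot.get_state();print(s["time"],s["q"].round(3),s["wrist_force"].round(1),s["grip_width"],s["eef_pos"])
k=cam("wrist");im,d=robot.get_image("wrist");np.savez("pics/w6k.npz",K=k[0],R=k[1],t=k[2]);cv2.imwrite("pics/w6f.png",im);pointer(im,k)
cv2.imwrite("pics/w6.png",cv2.resize(im[230:330,250:390],(800,571),interpolation=cv2.INTER_CUBIC))
```

```text
6.75 [ 0.122 -0.102  2.309 -1.042  0.339  2.117] [-1.3 -0.1  0.2] 0.04979011239854282 [0.61347971 0.04441153 0.07163821]
comp 94 mid up/left mm [-3.1  4.8] sd [2.5 0.9] line angle 1.684 centre angle 2.144
comp 46 mid up/left mm [-11.    8.4] sd [2.3 0.5] line angle 0.946 centre angle 2.488
comp 12 mid up/left mm [-14.    1.3] sd [1.1 0.3] line angle 1.545 centre angle 3.047
tick 25 up/left 3.0 19.2 ang 1.416
```

View pics/w6.png

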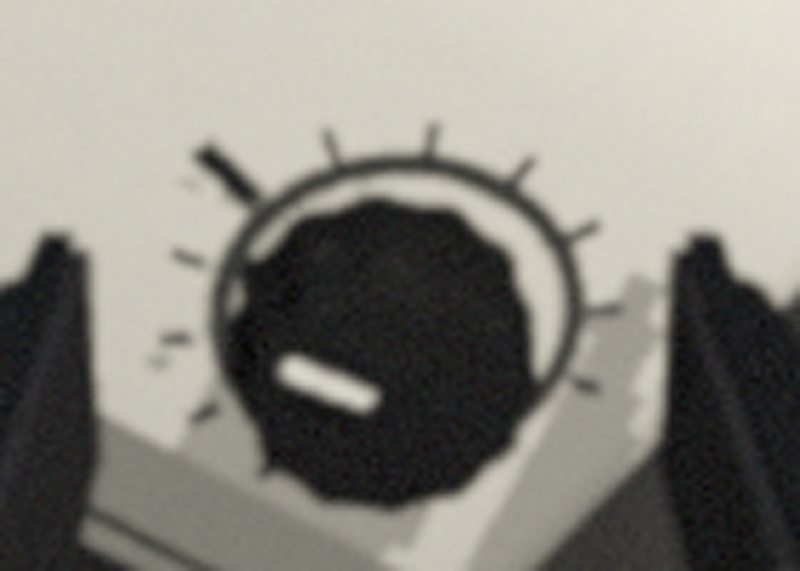

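The pointer line runs from (280,365) to (375,400) and the bold mark from (205,150) to (255,200). The dial stands at about 1.68, so it needs about 20° more clockwise.

Emit:
step_arm --rows '[0,0,0,0,0,0,15,0,0,0,0,0,0,15,0,0,0,0,0,0,15,0,0,0,0,0,0,15,0,0,0,0,0,0,15,0,0,0,0.574,-0.171,-0.579,15,0,0,0,0.574,-0.171,-0.579,15,0,0,0,0.574,-0.171,-0.579,15,0,0,0,0,0,0,15,0,0,0,0,0,0,50,0,0,0,0,0,0,50,0,0,0,0,0,0,50]' --squeeze 8

```text
time: 8.0
eef_pos: [0.6136, 0.0444, 0.0718]
orientation: [2.745, -0.717, 0.277]
wrist_force: [-0.3, 0.5, -0.3]
grip_width: 0.046
grip_force: 0.0
```

Run:
```python
from h import *
s=robot.get_state();print(s["time"],s["q"].round(3),s["wrist_force"].round(1),s["grip_width"],s["eef_pos"])
k=cam("wrist");im,d=robot.get_image("wrist");np.savez("pics/w7k.npz",K=k[0],R=k[1],t=k[2]);cv2.imwrite("pics/w7f.png",im);pointer(im,k)
print("retreat .1 along a");go(s["eef_pos"]+.1*A0,Ro.from_euler('xyz',s["orientation"]).as_matrix(),s)
```

```text
8.0 [ 0.121 -0.102  2.309 -1.042  0.339  2.464] [-0.3  0.5 -0.3] 0.04603785723186468 [0.61361837 0.04435939 0.07184647]
comp 95 mid up/left mm [-1.   5.3] sd [2.6 0.9] line angle 1.363 centre angle 1.754
comp 38 mid up/left mm [-7.5 11.6] sd [1.8 0.6] line angle 0.601 centre angle 2.142
comp 54 mid up/left mm [-12.8   4. ] sd [4.  0.7] line angle 1.378 centre angle 2.84
tick 27 up/left 2.9 19.2 ang 1.423
tick 20 up/left -2.3 25.0 ang 1.662
retreat .1 along a
shift units [-1.572  0.115  1.231] turn units [0. 0. 0.]
```

Emit:
step_arm --rows '[-0.4,0.03,0.31,0,0,0,60,-0.4,0.03,0.31,0,0,0,60,-0.4,0.03,0.31,0,0,0,60,-0.4,0.03,0.31,0,0,0,60,0,0,0,0,0,0,60]'

```text
time: 8.55
eef_pos: [0.5338, 0.0509, 0.1367]
orientation: [2.745, -0.723, 0.278]
wrist_force: [0.9, 0.7, -0.3]
grip_width: 0.0602
grip_force: 0.0
```

Run:
```python
from h import *
s=robot.get_state();print(s["time"],s["q"].round(3),s["wrist_force"].round(1),s["grip_width"],s["eef_pos"])
k=cam("wrist");im,d=robot.get_image("wrist");np.savez("pics/w8k.npz",K=k[0],R=k[1],t=k[2]);cv2.imwrite("pics/w8f.png",im);pointer(im,k)
q=k[1]@D+k[2];th=np.arctan2(np.hypot(*q[:2]),q[2]);c=(k[0][:2,2]+k[0][0,0]*th*q[:2]/np.hypot(*q[:2])).astype(int);print(c)
cv2.imwrite("pics/w8.png",cv2.resize(im[c[1]-35:c[1]+35,c[0]-40:c[0]+40],(800,600),interpolation=cv2.INTER_CUBIC))
# vertical tool at the vial: three finger directions
for yaw in (0,.35,.8,-.4):
    R=Ro.from_euler('xyz',[np.pi,0,yaw]).as_matrix();print(yaw);go([.571,-.267,.16],R,s)
```

```text
8.55 [ 0.168 -0.446  2.444 -0.721  0.501  2.14 ] [ 0.9  0.7 -0.3] 0.060206663169842176 [0.53378004 0.05085683 0.13669933]
comp 55 mid up/left mm [-0.2  5.6] sd [2.6 1. ] line angle 1.329 centre angle 1.61
comp 64 mid up/left mm [-11.8   3.3] sd [6.2 1.6] line angle 1.406 centre angle 2.868
[301 220]
0
shift units [ 0.744 -6.357  0.466] turn units [ 1.981  5.433 -0.854]
0.35
shift units [ 0.744 -6.357  0.466] turn units [1.006 5.703 1.515]
0.8
shift units [ 0.744 -6.357  0.466] turn units [-0.297  5.878  4.558]
-0.4
shift units [ 0.744 -6.357  0.466] turn units [ 3.052  4.983 -3.56 ]
```

View pics/w8.png

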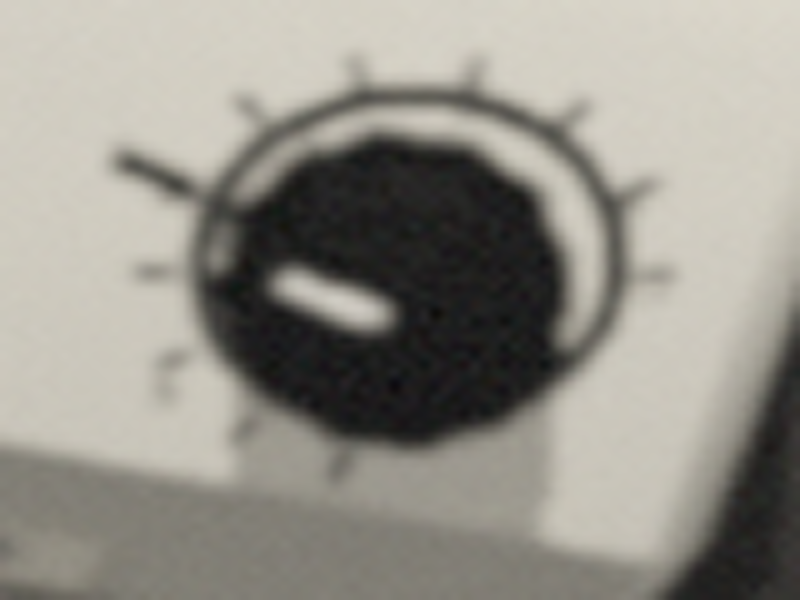

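The pointer, (275,280) to (390,315), is parallel to the bold mark, (120,160) to (190,190), within about 6°. With readings of 1.33 to 1.36 the dial is set. Next is the vial.

Emit:
step_arm --rows '[0,0,0.4,0.1,0.45,0,60,0,-0.2,0.4,0.18,0.45,-0.08,60,0.07,-0.56,0.4,0.17,0.453,-0.08,60,0.07,-0.56,0,0.17,0.453,-0.08,60,0.07,-0.56,0,0.17,0.453,-0.08,60,0.07,-0.56,0,0.17,0.453,-0.08,50,0.07,-0.56,0,0.17,0.453,-0.08,50,0.07,-0.56,0,0.17,0.453,-0.08,50,0.08,-0.56,0,0.17,0.453,-0.08,50,0.08,-0.56,0,0.17,0.453,-0.08,50,0.08,-0.56,0,0.17,0.453,-0.08,50,0.08,-0.56,0,0.17,0.453,-0.06,50,0.07,-0.56,0,0,0,0,50,0,0,0,0,0,0,50,0,0,0,0,0,0,50]'

```text
time: 10.1
eef_pos: [0.5741, -0.2685, 0.1919]
orientation: [-3.138, 0.006, -0.001]
wrist_force: [-0.1, 0.2, 0.2]
grip_width: 0.05
grip_force: 0.0
```

```bash
cat > v.py <<'E'
from h import *
s=robot.get_state();print(s["time"],s["q"].round(3),s["eef_pos"].round(4),s["orientation"].round(4),s["wrist_force"].round(1))
k=cam("wrist");im,d=robot.get_image("wrist");cv2.imwrite(f"pics/v{s['time']:.2f}.png",im)
h=cv2.cvtColor(im,cv2.COLOR_BGR2HSV);m=cv2.inRange(h,(100,120,60),(125,255,255))
n,l,st,ce=cv2.connectedComponentsWithStats(m)
for i in range(1,n):
    if 60<st[i,4]<6000:
        r=ray("wrist",*ce[i],k);print("blue",st[i],ce[i].round(1),"on z=.062",onz(r,.062).round(4),"dep",np.median(d[l==i]).round(4))
        np.save(f"pics/vr_{s['time']:.2f}.npy",np.array(r))
R=Ro.from_euler('xyz',[np.pi,0,0]).as_matrix();go([.571,-.267,.1],R,s)
E
python3 v.py
```

```text
10.1 [-0.522  0.108  1.706  0.     1.335  1.05 ] [ 0.5741 -0.2685  0.1919] [-3.1377e+00  6.4000e-03 -1.1000e-03] [-0.1  0.2  0.2]
blue [302 213  29  30 654] [316.  227.6] on z=.062 [ 0.5717 -0.2688  0.062 ] dep 0.3103
blue [112 378  17  11 124] [119.7 382.5] on z=.062 [ 0.3896 -0.0437  0.062 ] dep 0.4279
shift units [-0.062  0.031 -1.837] turn units [-0.028 -0.046  0.008]
```

Emit:
step_arm --rows '[-0.05,0.01,-0.66,-0.03,-0.05,0.01,45,0,0,-0.67,0,0,0,45,0,0,-0.66,0,0,0,45,0,0,-0.66,0,0,0,45,0,0,-0.5,0,0,0,45,0,0,-0.16,0,0,0,45,0,0,0,0,0,0,45,0,0,0,0,0,0,45]'

```text
time: 10.95
eef_pos: [0.5728, -0.2673, 0.0302]
orientation: [3.139, -0.005, 0.003]
wrist_force: [0.5, 0.4, -0.2]
grip_width: 0.0448
grip_force: 0.0
```

Run:
```python
from h import *
s=robot.get_state();print(s["q"].round(3),s["eef_pos"].round(4),s["orientation"].round(4),s["wrist_force"].round(1))
```

```text
[-0.522  0.257  1.828  0.     1.051  1.046] [ 0.5728 -0.2673  0.0302] [ 3.139e+00 -5.400e-03  2.800e-03] [ 0.5  0.4 -0.2]
```

Emit:
step_arm --rows '[0,0,-0.08,0,0,0,45,0,0,0,0,0,0,15,0,0,0,0,0,0,15,0,0,0,0,0,0,15,0,0,0,0,0,0,15,0,0,0,0,0,0,15]' --squeeze 25

```text
time: 11.55
eef_pos: [0.572, -0.2675, 0.0252]
orientation: [3.14, -0.004, 0.002]
wrist_force: [-0.4, 0.3, 0.9]
grip_width: 0.0256
grip_force: 25.0
```

Emit:
step_arm --rows '[0,0,0.2,0,0,0,15,0,0,0.5,0,0,0,15,0,0,0.7,0,0,0,15,0,0,0.7,0,0,0,15,0,0,0.7,0,0,0,15,0,0,0.6,0,0,0,15,0,0,0.3,0,0,0,15,0,0,0,0,0,0,15,0,0,0,0,0,0,15]'

```text
time: 12.45
eef_pos: [0.5712, -0.267, 0.2084]
orientation: [3.141, -0.002, 0.002]
wrist_force: [-0.0, 0.9, -1.1]
grip_width: 0.0258
grip_force: 25.0
```

Run:
```python
from h import *
s=robot.get_state();print(s["time"],s["q"].round(3),s["eef_pos"].round(4),s["orientation"].round(4),s["wrist_force"].round(1),s["grip_width"])
# vial in the grip, wrist depth on cap; top camera check of mixer cup rim, both fixed cameras
R=Ro.from_euler('xyz',[np.pi,0,0]).as_matrix();go([.6863,.056,.21],R,s)
```

```text
12.45 [-0.523  0.084  1.704  0.     1.352  1.046] [ 0.5712 -0.267   0.2084] [ 3.141e+00 -1.900e-03  2.200e-03] [-0.   0.9 -1.1] 0.025771233487783166
shift units [2.302 6.459 0.033] turn units [ 0.004  0.014 -0.016]
```

Emit:
step_arm --rows '[0.05,0.3,0.05,0,0,0,15,0.1,0.65,0.05,0,0,0,15,0.1,0.65,0.05,0,0,0,15,0.1,0.65,0.05,0,0,0,15,0.1,0.65,0.05,0,0,0,15,0.1,0.65,0,0,0,0,15,0.1,0.65,0,0,0,0,15,0.1,0.65,0,0,0,0,15,0.1,0.65,0,0,0,0,15,0.1,0.65,0,0,0,0,15,0.05,0.31,0,0,0,0,15,0,0,0,0,0,0,15,0,0,0,0,0,0,15]'

```text
time: 13.75
eef_pos: [0.6213, 0.0554, 0.2212]
orientation: [3.139, -0.002, 0.003]
wrist_force: [0.1, 0.9, -0.2]
grip_width: 0.0253
grip_force: 25.0
```

```bash
cat > c.py <<'E'
from h import *
s=robot.get_state();print(s["time"],s["q"].round(3),s["eef_pos"].round(4),s["orientation"].round(4),s["wrist_force"].round(1))
def wcloud(k,d):
    K,R,t=k;v,u=np.mgrid[:480,:640];p=np.dstack([(u-K[0,2])/K[0,0],(v-K[1,2])/K[1,1]]);r=np.linalg.norm(p,axis=2)
    e=np.dstack([p/np.maximum(r,1e-9)[...,None]*np.tan(r)[...,None],np.ones_like(r)])*d[...,None];return (e-t)@R
k=cam("wrist");im,d=robot.get_image("wrist");cv2.imwrite(f"pics/c{s['time']:.2f}.png",im);np.save("pics/cd.npy",d)
def fit(W,d,nm):
    near=(d>0)&(np.hypot(W[...,0]-.686,W[...,1]-.056)<.04)
    rim=W[near&(W[...,2]>.146)&(W[...,2]<.158)]
    if len(rim)<10:print(nm,"few",len(rim));return
    x=rim[:,:2];A=np.c_[2*x,np.ones(len(x))];
    hull=cv2.convexHull(x.astype(np.float32));c,r=cv2.minEnclosingCircle(hull)
    # algebraic circle on outer hull points
    h=hull[:,0].astype(float);sol=np.linalg.lstsq(np.c_[2*h,np.ones(len(h))],(h**2).sum(1),rcond=None)[0]
    fl=W[near&(W[...,2]>.135)&(W[...,2]<.1455)&(np.hypot(W[...,0]-c[0],W[...,1]-c[1])<.014)]
    print(nm,len(rim),"enc",np.round(c,4),round(r,4),"hullfit",sol[:2].round(4),np.sqrt(sol[2]+sol[:2]@sol[:2]).round(4),"z med/max",np.median(rim[:,2]).round(4),"mean",x.mean(0).round(4),"floor",len(fl),np.median(fl[:,2]).round(4) if len(fl) else "")
fit(wcloud(k,d),d,"wrist")
for n in("scene","top"):
    im,d=robot.get_image(n);cv2.imwrite(f"pics/c_{n}.png",im);fit(cloud(n,d),d,n);d=np.load(f"pics/{n}0.npy");fit(cloud(n,d),d,n+" t0")
E
python3 c.py
```

```text
13.75 [ 0.004  0.062  1.706 -0.002  1.372  1.573] [0.6213 0.0554 0.2212] [ 3.1395e+00 -1.8000e-03  2.6000e-03] [ 0.1  0.9 -0.2]
wrist 1930 enc [0.6864 0.0542] 0.0225 hullfit [0.6864 0.0543] 0.022 z med/max 0.1524 mean [0.6863 0.0544] floor 1364 0.1416
scene 141 enc [0.6861 0.0544] 0.023 hullfit [0.687  0.0542] 0.0218 z med/max 0.1508 mean [0.6871 0.0549] floor 50 0.1405
scene t0 139 enc [0.6868 0.055 ] 0.0235 hullfit [0.6871 0.0543] 0.0221 z med/max 0.1507 mean [0.688  0.0561] floor 57 0.1409
top 140 enc [0.6857 0.0568] 0.0224 hullfit [0.6859 0.056 ] 0.0215 z med/max 0.1518 mean [0.6956 0.0548] floor 86 0.1409
top t0 241 enc [0.686  0.0566] 0.0222 hullfit [0.6859 0.0566] 0.0219 z med/max 0.1514 mean [0.6867 0.0579] floor 189 0.1408
```

The cup centre is (0.6864, 0.0547) with its rim at 0.152 and floor at 0.1415, which agrees across all three cameras and the text. I'll move over it and then lower.

Emit:
step_arm --rows '[0.2,0,0,0,0,0,15,0.4,0,0,0,0,0,15,0.4,0,0,0,0,0,15,0.3,0,0,0,0,0,15,0,0,0,0,0,0,15,0,0,0,0,0,0,15,0,0,0,0,0,0,15]'

```text
time: 14.6
eef_pos: [0.6864, 0.0554, 0.2221]
orientation: [3.14, -0.003, 0.002]
wrist_force: [-0.3, 1.0, 0.2]
grip_width: 0.0257
grip_force: 25.0
```

Run:
```python
from h import *
s=robot.get_state();print(s["time"],s["eef_pos"].round(4),s["orientation"].round(4),s["wrist_force"].round(2))
R=Ro.from_euler('xyz',[np.pi,0,0]).as_matrix();go([.6864,.055,.172],R,s)
K,Rr,t=cam("scene");im,d=robot.get_image("scene");cv2.imwrite("pics/hold.png",im)
W=cloud("scene",d);m=(d>0)&(np.hypot(W[...,0]-.686,W[...,1]-.055)<.018)&(W[...,2]>.16)
print(m.sum(),[W[m][:,i].min().round(4) for i in range(3)],[W[m][:,i].max().round(4) for i in range(3)]);v,u=np.nonzero(m);print(u.min(),u.max(),v.min(),v.max())
c=im[120:220,260:393];cv2.imwrite("pics/hold_c.png",cv2.resize(c,(798,600),interpolation=cv2.INTER_CUBIC))
```

```text
14.6 [0.6864 0.0554 0.2221] [ 3.1401e+00 -3.1000e-03  1.7000e-03] [-0.34  0.99  0.19]
shift units [-1.000e-03 -7.000e-03 -1.001e+00] turn units [ 0.01   0.022 -0.012]
531 [np.float64(0.6721), np.float64(0.0374), np.float64(0.1954)] [np.float64(0.7), np.float64(0.0713), np.float64(0.3872)]
319 338 82 165
```

View pics/hold_c.png

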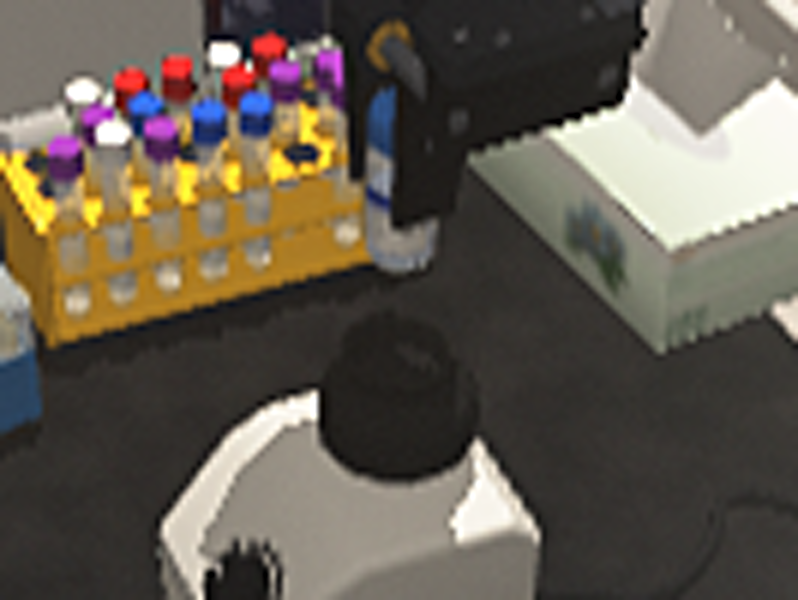

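The vial hangs upright at (400,200), directly above the cup at (395,360), and its lowest points are at z≈0.195. Lowering now.

Emit:
step_arm --rows '[0,0,-0.2,0,0,0,15,0,0,-0.3,0,0,0,15,0,0,-0.3,0,0,0,15,0,0,-0.2,0,0,0,15,0,0,0,0,0,0,15,0,0,0,0,0,0,15,0,0,0,0,0,0,15]'

```text
time: 15.35
eef_pos: [0.6872, 0.0557, 0.1729]
orientation: [3.14, -0.005, 0.002]
wrist_force: [0.6, 0.8, -0.3]
grip_width: 0.026
grip_force: 25.0
```

Emit:
step_arm --rows '[0,0,-0.03,0,0,0,15,0,0,-0.03,0,0,0,15,0,0,-0.03,0,0,0,15,0,0,-0.03,0,0,0,15,0,0,0,0,0,0,15,0,0,0,0,0,0,15]'

```text
time: 15.95
eef_pos: [0.6869, 0.0557, 0.1666]
orientation: [3.14, -0.004, 0.002]
wrist_force: [-1.2, 0.8, 1.4]
grip_width: 0.0255
grip_force: 25.0
```

Emit:
step_arm --rows '[0,0,-0.02,0,0,0,15,0,0,-0.02,0,0,0,15,0,0,-0.02,0,0,0,15,0,0,-0.02,0,0,0,15,0,0,0,0,0,0,15,0,0,0,0,0,0,15]'

```text
time: 16.55
eef_pos: [0.687, 0.0557, 0.1631]
orientation: [3.14, -0.004, 0.002]
wrist_force: [-2.5, 0.7, 6.1]
grip_width: 0.0255
grip_force: 25.0
```

```bash
cat > r.py <<'E'
from h import *
F=[];Z=[]
for i in range(6):
    W=[]; im,d=robot.get_image("scene");s=robot.get_state();F.append(s["wrist_force"]);Z.append(s["eef_pos"])
    if i==0:
        C=cloud("scene",d)
        near=(d>0)&(np.hypot(C[...,0]-.6864,C[...,1]-.055)<.027);rim=C[near&(C[...,2]>.14)&(C[...,2]<.158)&(np.hypot(C[...,0]-.6864,C[...,1]-.055)>.016)]
        print("rim z max/p90",np.percentile(rim[:,2],[50,90,99]).round(4))
print(s["time"],"F",np.mean(F,0).round(2),"pos",np.mean(Z,0).round(4),s["orientation"].round(4),s["grip_width"],s["grip_force"])
E
python3 r.py
```

```text
rim z max/p90 [0.1474 0.1492 0.15  ]
16.85 F [-2.14 -0.07  6.19] pos [0.687  0.0557 0.1631] [ 3.1402e+00 -4.2000e-03  2.1000e-03] 0.025827804743646984 25.00084161758423
```

Emit:
step_arm --rows '[-0.01,0,-0.01,0,0,0,15,0,0,-0.01,0,0,0,15,0,0,0,0,0,0,15,0,0,0,0,0,0,15,0,0,0,0,0,0,15,0,0,0,0,0,0,15,0,0,0,0,0,0,15,0,0,0,0,0,0,15]'

```text
time: 17.65
eef_pos: [0.6869, 0.0557, 0.1625]
orientation: [3.14, -0.005, 0.002]
wrist_force: [-0.7, 0.4, 6.6]
grip_width: 0.0257
grip_force: 25.0
```

```bash
python3 r.py
```

```text
rim z max/p90 [0.1469 0.1491 0.15  ]
17.95 F [-1.66 -0.13  6.38] pos [0.687  0.0557 0.1625] [ 3.1402e+00 -5.4000e-03  2.2000e-03] 0.025260157360816573 25.00100165605545
```

```bash
python3 -c "
from bench import robot
print(robot.hand_in())"
```

```text
the job is handed in; nothing more can be done
None
```

The job is handed in, but no verdict came back: the dial reads about 1.33–1.36 (mark 1.35), and the vial is gripped upright in the cup, holding the head about 4 mm down with about 6.4 N.

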